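Next seed vial up to the magnifier

ROBOT

A 7-joint arm with a two-finger parallel gripper is mounted at the origin on the work surface. World frame = base frame: x ahead of the robot, y to its left, z up, the work surface at z = 0. Lengths are in m, angles in rad, forces in N, time in s.
With the tool pointing down it reaches from about 0.425 to 0.925 m from the base axis. Payload 6.8 kg.
Tool frame: the origin (TCP) lies midway between the tips of the shut fingers; the grasp point (between the pads) lies 19 mm behind it; z points along the fingers, y is the line along which they close (so a half turn about z gives the same grasp; the last joint's range is limited). The gripper opens to 88 mm and grips with 3 to 60 N. Pads are 20 mm wide; open, the fingers measure 115 mm over their backs; the gripper's body (75 mm by 178 mm) begins 61 mm behind the grasp point.
Start: joints at [-0.108, 0.477, 0.022, 1.555, -0.011, 1.109, -0.083], TCP at [0.675, 0, 0.191] pointing down, gripper open.
Joint ranges: [-2.96, 2.96], [-0.34, 2.1], [-1.41, 1.46], [0.24, 2.44], [-1.37, 4.51], [0.17, 1.92], [-2.96, 2.96]. Speed limits (rad/s): [2.39, 2.39, 3.14, 3.14, 3.14, 3.14, 3.14].

INTERFACE

Orientations are given as a rotation vector (axis times angle).
In Python, from station import manip gives the robot as it stands.
- The arm moves only by the shell command python3 -m creep 'ROWS' [FORCE]. ROWS is JSON, a list of rows, each a list of 3 entries, a list of its own where there are three numbers: the shift along the tool's x, y, z normalised to -1 to 1, where 1 is 0.25 m, then the turn about the tool's z normalised to -1 to 1, where 1 is 90 degrees, then the gripper command: -1 is shut, 1 is fully open, values between are in proportion. In form: [[[dx, dy, dz], spin, grip], ...]. A call has 1 to 20 rows; each row is the pose to reach, as a shift and turn from the pose commanded when the call began, along the tool's axes at that moment; what a row does not reach only later rows make up. A row lasts 1/12 s, in which the tool goes at most 41.7 mm and 7.16 degrees, less where a joint would pass 70% of its speed; a pose out of reach is approached as far as the arm can. A call with a number of a shift or a turn outside -1 to 1 is refused whole. A call with a gripper value outside its range is refused whole. The fingers move at their own pace and stop on an object; FORCE is the grip in N (left out, the last holds). Time passes only in rows, so rows that repeat a pose let the fingers close. It gives the time, the measured TCP pose, the force, the opening and the grip force at its end, in the units of the state.
- manip.state(): the state, without advancing time (a new reading comes with each control period).
- manip.read_camera(name): name is "scene" or "side" or "wrist"; returns the picture (480x640x3 uint8, blue, green, red); there is no depth.
- manip.camera_model(name): a dict with "fov_y" (degrees; the focal length in pixels is half the picture's height over the tangent of half this angle, whatever the lens; pixels are square), "cx", "cy" (the principal point, pixels), "position" and "rotation" of the camera in the world; the wrist camera has in their place "tool_from_camera" (4x4, takes a point from camera to tool coordinates, whose origin is the TCP and whose axes are the flange's). Camera axes: x right, y up, looking along -z (the intrinsics and any distortion apply to the point x, -y, -z); pixel columns grow to the right and rows downward; lengths in m; the calibration is good to about 2 mm. A picture is of the moment at which its call begins: read the wrist's pose just before it. camera_model takes no time and is no camera call.
- manip.job_done(): hands the job in; it is judged then, once.
Trained networks look in the newest picture that a camera, given by its name, has taken for a name from the list of things; names that differ only in an ending like _2 or _b are one class to them, and where a whole thing is asked for, a point or a joint stands for the part that bears it (a point fixed in the world has none). Each returns a list of dicts, best first, with "p" (0 to 1); they miss things now and then, are a little off and sometimes report something else, mostly with a low value. They report only what shows in the picture. A call takes as long as a camera call.
- manip.search_frame(label, camera): "centre" ([column, row] in pixels, amid what is visible of it).
The state is a dict: "time": time; "joint_pos": joint angles; "qvel": joint speeds; "effort": joint torques, N m; "eef_pos": TCP position; "ee_rot": TCP orientation; "ft_force": force on the tool from outside, world axes, zero at the start; "torque": the same for the moment, N m; "opening": opening from 0.0 (shut) to 1.0 (fully open); "grasp_force": force on a finger pad.
Only numpy, scipy, OpenCV 4.12 (cv2) and the standard library are available. Lean on these libraries where they do the work, as an engineer would, in place of code of your own. Each camera call takes 0.05 s, during which the arm holds its last target. There are 200 camera calls.

TASK

The seed vial standing in the single rest block has been looked at: put it back into the free hole of the long rack, pushed fully home, and let go of it. Then draw the one tall vial out of the rack and hold it still in the air in the magnifier's line of sight, its foot facing straight into the lens and about 8 cm off it; finish while still holding it there. Do not touch the magnifier, and leave the other vials and everything else on the bench where they are.

Things in the scene. Friction and masses are not known exactly. Their poses are not given: they have to be found in the camera images.
- checked_mid (a point): The vial that has already been looked at: a clear rigid round tube 22 mm across and 105 mm long with a flat aluminium screw cap, some seed inside. At the start it stands upright in the single hole of the small rest block, 45 mm deep in it, so 60 mm of it show. The point is half-way up the vial on its axis (52.5 mm from either end); z runs along the vial from foot to cap. Mass about 40 g.
- tall_mid (a point): The tall vial, the next one to be looked at: same 22 mm round tube and cap but 130 mm long; it stands in one of the four rack holes (which one varies), 45 mm deep, so 85 mm show (the other two rack vials show 60 mm). The point is half-way up on its axis (65 mm from either end); z runs along the vial from foot to cap. Mass about 40 g.
- tall_foot (a point): Centre of the flat foot (bottom face) of the tall vial, 65 mm below its half-way point; same axes.
- short_a_mid (a point): A 105 mm vial like the already checked one, standing in a rack hole; stays there. The point is half-way up on its axis.
- short_b_mid (a point): Another 105 mm vial standing in a rack hole; stays there. The point is half-way up on its axis.
- rack: Fixed pale wooden rack, a block 70 mm (its x) by 260 mm (its y) by 55 mm high; origin at the centre of its underside, z up. Four round blind holes in a row along its y axis, 60 mm apart, 24.5 mm wide, 45 mm deep, with a 4 mm chamfer at the mouth (floor 10 mm above the rack's underside). Three holes hold vials, one (which one varies) is free: the one with no vial in it.
- rack_hole0 (a point): Centre of the mouth of the rack hole at rack y = -90 mm (level with the rack's top).
- rack_hole1 (a point): Centre of the mouth of the rack hole at rack y = -30 mm.
- rack_hole2 (a point): Centre of the mouth of the rack hole at rack y = +30 mm.
- rack_hole3 (a point): Centre of the mouth of the rack hole at rack y = +90 mm.
- rest: Fixed pale wooden rest block, 60 x 60 x 55 mm, with one hole like the rack's in its middle; origin at the centre of its underside, z up.
- scope: Fixed plug-in magnifier camera: black foot 100 x 90 x 12 mm with two aluminium cheeks (up to 80 mm high) that carry a grey barrel 42 mm wide, lens centre 108 mm above the bench. Origin at the centre of the foot's underside; at yaw 0 the barrel leans towards -x.
- lens (a point): Centre of the round glass face of the magnifier's lens, at the barrel's upper end. Its z axis is the line of sight, which points out of the lens upwards and back towards the robot's side, 30 degrees from vertical.
- crock: Round white ceramic crock with a stone-grey lid, 136 mm wide, 146 mm high with its knob; origin at the centre of its underside. Leave alone.
- pot: Small open aluminium pot, 100 mm wide plus two black side handles (about 150 mm over them), 70 mm high; origin under its centre. Leave alone.
- scoop: Red plastic scoop lying flat, about 165 mm long, 55 mm wide, 31 mm high; handle towards its -x, origin at the back of the pan. Leave alone.
- strainer: Steel bowl strainer 120 mm wide, 45 mm high, with a thin handle along its +y reaching 160 mm from the centre; origin under its centre. Leave alone.
- tin: Low closed steel tin, 68 mm wide, 42 mm high; origin under its centre. Leave alone.
- flowerpot: Terracotta pot, 72 mm wide, 60 mm high; origin under its centre. Leave alone.
- brush: Flat brush lying on the bench, 200 mm long along its x, handle towards -x. Leave alone.

How it is judged:
On the way, in this order (a step that is already met when the one before it is completed fails the run):
1. the checked vial stands fully home in the rack's free hole, released (x of checked_mid in the frame of rack between -0.008 and 0.008 m and y of checked_mid in the frame of rack between -0.1 and 0.1 m and z of checked_mid in the frame of rack below 0.068 m and angle between checked_mid's own z axis and vertical below 0.15 rad and contact force between the fingers and checked below 0.1 N), for 0.2 s.
2. the tall vial is clear of the rack, in the fingers (z of tall_foot in the frame of rack above 0.06 m and contact force between the fingers and tall above 1 N), for 0.2 s.
At the end, for the whole second after the job is handed in: Tall vial held still, free of rack and magnifier, foot to the lens: foot 60-100 mm off it, within 15 mm each way of the line of sight, axis within 0.17 rad of it. Checked vial released in a rack hole, upright within 0.15 rad, within 5.5 mm of the floor. Other vials within 20 mm of their start (all of step 1 and x of tall_foot in the frame of lens between -0.015 and 0.015 m and y of tall_foot in the frame of lens between -0.015 and 0.015 m and z of tall_foot in the frame of lens between 0.06 and 0.1 m and z of tall_mid in the frame of lens above 0.1 m and angle between the z axis of tall_mid and the z axis of lens, either way round below 0.17 rad and contact force between the fingers and tall above 1 N and contact force between tall and scope below 0.1 N and contact force between tall and rack below 0.1 N and linear speed of tall below 0.03 m/s and angular speed of tall below 0.3 rad/s and distance of each of short_a_mid, short_b_mid from where it was at the start of the episode below 0.02 m); the arm keeps its last pose, push and grip.
It fails at once if the magnifier is touched with more than 2 N (contact force between scope and anything else above 2 N).
It fails at once if one of the other vials is moved by more than 30 mm (distance of any of short_a_mid, short_b_mid from where it was at the start of the episode above 0.03 m).
It fails at once if a bystander is moved by more than 30 mm (distance of any of crock, pot, scoop, strainer, tin, flowerpot, brush from where it was at the start of the episode above 0.03 m).
It also fails if it takes over 64 s, if anything falls off the work surface, if the arm or the gripper's body presses on something with over 40 N, if the wrist force passes 120 N, or if a joint passes its speed limit or range.

## Working session

There is one attempt and no reset: what is moved stays moved. The work goes in short steps, Python scripts to look and compute and a shell command to move; the robot and the scene stay as the last step left them, time stands still between calls to the robot, and variables do not carry over. Pictures are saved under pics/ and viewed, at most 13 in all, crops included, and the job is handed in when it is done.

```bash
ls; mkdir -p pics; python3 - <<'E'
from station import manip
import cv2,numpy as np
s=manip.state();print(s['time'],s['eef_pos'],s['ee_rot'],s['opening'])
ims=[]
for n in ['scene','side','wrist']:
    im=manip.read_camera(n);cv2.imwrite(f'pics/{n}0.png',im)
    print(n,manip.camera_model(n))
    for l in ['rack','rest','scope','lens','tall_mid','checked_mid','short_a_mid','rack_hole0']:
        print(l,[(np.round(d['centre']).tolist(),round(d['p'],2)) for d in manip.search_frame(l,n)][:5])
E
```

```text
pics
0.0 [ 6.74365416e-01 -3.73877923e-05  1.90290277e-01] [-2.22061386e+00 -2.22063640e+00  2.13360216e-03] 0.9998158758945768
scene {'fov_y': 46.782196016415874, 'cx': 324.8968048830974, 'cy': 236.06497554841874, 'position': array([ 1.49974232, -0.25334002,  1.31517015]), 'rotation': array([0.57405699, 0.43544519, 1.22272854])}
rack [([380.0, 228.0], 0.89), ([487.0, 226.0], 0.7), ([357.0, 197.0], 0.67)]
rest [([265.0, 234.0], 0.91)]
scope [([262.0, 298.0], 0.64), ([328.0, 312.0], 0.58)]
lens [([260.0, 288.0], 0.59)]
tall_mid [([414.0, 272.0], 0.34)]
checked_mid []
short_a_mid []
rack_hole0 [([379.0, 227.0], 0.92)]
side {'fov_y': 48.71553576570342, 'cx': 327.1690304982923, 'cy': 239.19446843900494, 'position': array([0.00862277, 0.80186257, 0.91795407]), 'rotation': array([ 0.35133352, -1.06270892, -2.28881429])}
rack [([307.0, 319.0], 0.85)]
rest [([414.0, 252.0], 0.57)]
scope [([357.0, 212.0], 0.71), ([418.0, 232.0], 0.38)]
lens [([356.0, 190.0], 0.61)]
tall_mid [([336.0, 270.0], 0.75)]
checked_mid [([417.0, 232.0], 0.64)]
short_a_mid [([296.0, 301.0], 0.62), ([307.0, 316.0], 0.56)]
rack_hole0 [([303.0, 317.0], 0.71)]
wrist {'fov_y': 61.88114207986277, 'cx': 320.55993261542386, 'cy': 235.3420140779832, 'tool_from_camera': array([[ 8.79618862e-04,  9.60606468e-01,  2.77910848e-01,
         7.62325912e-02],
       [ 9.99999099e-01, -1.12678580e-03,  7.29657214e-04,
         1.56241416e-03],
       [ 1.01405944e-03,  2.77909956e-01, -9.60606594e-01,
        -1.93316222e-01],
       [ 0.00000000e+00,  0.00000000e+00,  0.00000000e+00,
         1.00000000e+00]])}
rack [([129.0, 59.0], 0.65)]
rest [([103.0, 320.0], 0.74), ([298.0, 367.0], 0.21)]
scope [([298.0, 363.0], 0.97)]
lens [([297.0, 431.0], 0.79), ([299.0, 364.0], 0.29)]
tall_mid [([64.0, 76.0], 0.68)]
checked_mid []
short_a_mid [([298.0, 362.0], 0.67), ([127.0, 58.0], 0.6)]
rack_hole0 [([132.0, 55.0], 0.85), ([66.0, 76.0], 0.39)]
```

View pics/scene0.png

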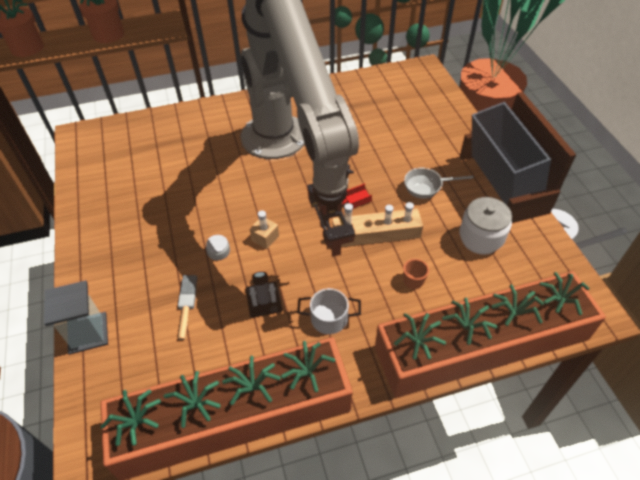

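View pics/side0.png

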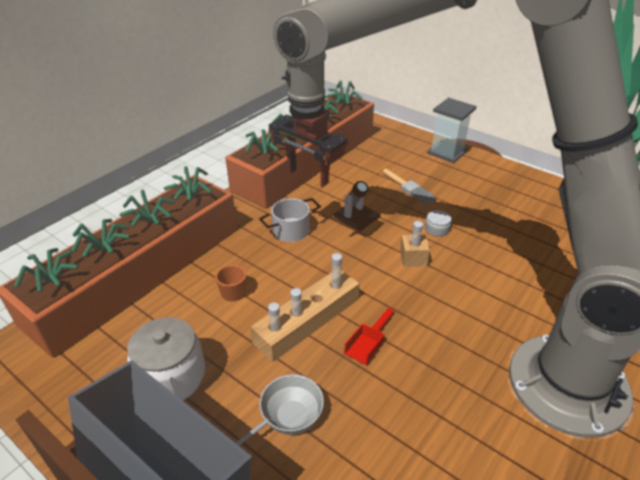

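View pics/wrist0.png

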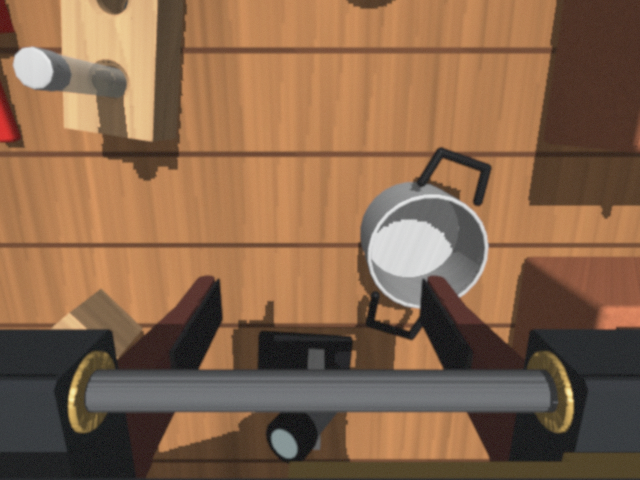

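Scene and side show the rack with the tall vial at its −y end (side 337,270), the free hole beside it (317,298), and two shorts beyond it (297,300 and 274,317). The rest holds the checked vial (side 417,235). In the wrist view the tall cap is at (36,68) and the lens at (284,443). Next I'll get coarse positions by intersecting pixel rays with planes of known height.

```bash
cat > h.py <<'E'
from station import manip
import cv2,numpy as np
from scipy.spatial.transform import Rotation as R
def cam(n,s=None):
    m=manip.camera_model(n)
    if n=='wrist':
        s=s or manip.state(); T=np.array(m['tool_from_camera']); Rt=R.from_rotvec(s['ee_rot']).as_matrix()
        return m,Rt@T[:3,:3],Rt@T[:3,3]+s['eef_pos']
    return m,R.from_rotvec(m['rotation']).as_matrix(),np.array(m['position'])
def ray(n,u,v,z,s=None):
    m,Rc,p=cam(n,s); f=240/np.tan(np.radians(m['fov_y']/2))
    d=Rc@np.array([(u-m['cx'])/f,-(v-m['cy'])/f,-1]); return (p+d*(z-p[2])/d[2]).round(4)
def pix(n,P,s=None):
    m,Rc,p=cam(n,s); f=240/np.tan(np.radians(m['fov_y']/2)); c=Rc.T@(np.array(P)-p)
    return [round(m['cx']-f*c[0]/c[2],1),round(m['cy']+f*c[1]/c[2],1)]
E
python3 - <<'E'
from h import *
for a in [('wrist',34,68,.14),('wrist',110,78,.055),('wrist',112,0,.055),('wrist',284,443,.108),('side',361,187,.108),('scene',260,276,.108),('wrist',62,128,.055),('wrist',152,140,.055),
 ('side',337,257,.14),('side',317,298,.055),('side',296,291,.115),('side',274,307,.115),('side',417,225,.115),('scene',262,215,.115),('scene',348,208,.14),('scene',389,209,.115),('scene',408,206,.115),('wrist',305,335,0)]: print(a,ray(*a))
E
```

```text
('wrist', 34, 68, 0.14) [0.5136 0.1042 0.14  ]
('wrist', 110, 78, 0.055) [0.5141 0.1068 0.055 ]
('wrist', 112, 0, 0.055) [0.5234 0.1602 0.055 ]
('wrist', 284, 443, 0.108) [ 0.6456 -0.1867  0.108 ]
('side', 361, 187, 0.108) [ 0.644  -0.1861  0.108 ]
('scene', 260, 276, 0.108) [ 0.6522 -0.1848  0.108 ]
('wrist', 62, 128, 0.055) [0.4705 0.0696 0.055 ]
('wrist', 152, 140, 0.055) [0.5411 0.0603 0.055 ]
('side', 337, 257, 0.14) [0.5082 0.1052 0.14  ]
('side', 317, 298, 0.055) [0.517  0.1653 0.055 ]
('side', 296, 291, 0.115) [0.5289 0.2208 0.115 ]
('side', 274, 307, 0.115) [0.5352 0.2827 0.115 ]
('side', 417, 225, 0.115) [ 0.4399 -0.1286  0.115 ]
('scene', 262, 215, 0.115) [ 0.4523 -0.1333  0.115 ]
('scene', 348, 208, 0.14) [0.5206 0.1023 0.14  ]
('scene', 389, 209, 0.115) [0.5383 0.2213 0.115 ]
('scene', 408, 206, 0.115) [0.5437 0.2779 0.115 ]
('wrist', 305, 335, 0) [ 0.6596 -0.1468  0.    ]
```

```bash
python3 -m creep '[[[-0.524,-0.916,0],0.09,1],[[-0.524,-0.916,0],0.09,1],[[-0.524,-0.916,0],0.09,1],[[-0.524,-0.916,0],0.09,1],[[-0.524,-0.916,0],0.09,1],[[-0.524,-0.916,0],0.09,1],[[-0.524,-0.916,0],0.09,1],[[-0.524,-0.916,0],0.09,1],[[-0.524,-0.916,0],0.09,1],[[-0.524,-0.916,0],0.09,1]]'
python3 - <<'E'
from h import *
s=manip.state();print(s['eef_pos'],R.from_rotvec(s['ee_rot']).as_matrix().round(3))
im=manip.read_camera('wrist');cv2.imwrite('pics/w1.png',im)
print(pix('wrist',[.445,-.131,.115],s),manip.search_frame('checked_mid','wrist')[:2])
E
```

```text
time: 2.18
eef_pos: [0.4477, -0.1301, 0.1917]
ee_rot: [2.371, 2.06, 0.002]
ft_force: [0.5, 0.4, -0.1]
opening: 0.999
grasp_force: 0.0
[ 0.4477444  -0.13007183  0.19167055] [[ 0.139  0.99   0.002]
 [ 0.99  -0.139  0.   ]
 [ 0.     0.002 -1.   ]]
[np.float64(314.8), np.float64(234.8)] [{'centre': [313.8, 232.0], 'p': 0.82}]
```

View pics/w1.png

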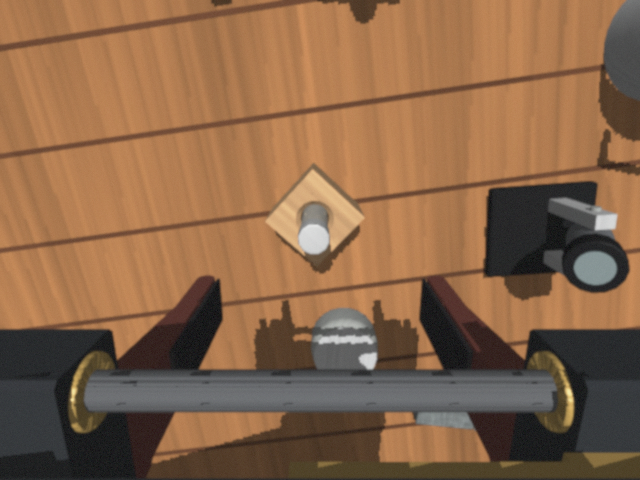

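```bash
python3 - <<'E'
from h import *
for a in [(314,237,.115),(596,268,.108),(488,188,.012),(597,182,.012),(487,276,.012),(314,165,.055),(265,218,.055),(365,216,.055)]: print(a,ray('wrist',*a))
E
```

```text
(314, 237, 0.115) [ 0.444  -0.1322  0.115 ]
(596, 268, 0.108) [ 0.6459 -0.1864  0.108 ]
(488, 188, 0.012) [ 0.6063 -0.137   0.012 ]
(597, 182, 0.012) [ 0.7071 -0.1454  0.012 ]
(487, 276, 0.012) [ 0.6033 -0.2259  0.012 ]
(314, 165, 0.055) [ 0.4493 -0.089   0.055 ]
(265, 218, 0.055) [ 0.4019 -0.1272  0.055 ]
(365, 216, 0.055) [ 0.4859 -0.1372  0.055 ]
```

```bash
python3 -m creep '[[[-0.01,-0.014,0.15],0,0.6],[[-0.01,-0.014,0.3],0,0.6],[[-0.01,-0.014,0.4],0,0.6],[[-0.01,-0.014,0.45],0,0.6],[[-0.01,-0.014,0.45],0,0.6],[[-0.01,-0.014,0.45],0,0.6]]' 20; python3 -m creep '[[[0,0,0],0,-1],[[0,0,0],0,-1],[[0,0,0],0,-1],[[0,0,0],0,-1],[[0,0,0],0,-1],[[0,0,0],0,-1]]' 20
```

```text
time: 2.78
eef_pos: [0.4427, -0.1323, 0.0783]
ee_rot: [-2.37, -2.06, 0.001]
ft_force: [1.0, 0.8, 0.2]
opening: 0.801
grasp_force: 0.0
time: 3.28
eef_pos: [0.4424, -0.133, 0.0791]
ee_rot: [2.372, 2.059, 0.001]
ft_force: [-0.0, 0.3, 0.2]
opening: 0.384
grasp_force: 0.0
```

```bash
python3 -m creep '[[[0,0,0],0,-1],[[0,0,0],0,-1],[[0,0,0],0,-1],[[0,0,0],0,-1],[[0,0,0],0,-1]]' 20; python3 -m creep '[[[0,0,-0.1],0,-1],[[0,0,-0.2],0,-1],[[0,0,-0.3],0,-1],[[0,0,-0.4],0,-1],[[0,0,-0.46],0,-1],[[0,0,-0.46],0,-1],[[0,0,-0.46],0,-1]]'
```

```text
time: 3.7
eef_pos: [0.4423, -0.133, 0.0788]
ee_rot: [2.373, 2.059, 0.0]
ft_force: [0.4, -0.5, 1.3]
opening: 0.239
grasp_force: 20.0
time: 4.28
eef_pos: [0.4425, -0.133, 0.1939]
ee_rot: [2.372, 2.058, 0.002]
ft_force: [0.0, 0.0, -0.4]
opening: 0.241
grasp_force: 20.0
```

```bash
python3 -m creep '[[[0.1,-0.02,-0.14],0,-1],[[0.25,-0.04,-0.14],0,-1],[[0.4,-0.06,-0.14],0,-1],[[0.55,-0.08,-0.14],0,-1],[[0.7,-0.1,-0.14],0,-1],[[0.8,-0.12,-0.14],0,-1]]'; python3 -m creep '[[[0.15,0,0],0,-1],[[0.3,0,0],0,-1],[[0.42,0,0],0,-1],[[0.42,0,0],0,-1],[[0.42,0,0],0,-1],[[0.42,0,0],0,-1],[[0.42,0,0],0,-1]]'
python3 - <<'E'
from h import *
s=manip.state();print(s['eef_pos'],R.from_rotvec(s['ee_rot']).as_matrix().round(3))
im=manip.read_camera('wrist');cv2.imwrite('pics/w2.png',im)
print(pix('wrist',[.519,.163,.055],s))
for l in ['rack_hole0','short_a_mid','tall_mid','checked_mid']:print(l,manip.search_frame(l,'wrist')[:4])
E
```

```text
time: 4.78
eef_pos: [0.4394, 0.0727, 0.2271]
ee_rot: [-2.368, -2.061, 0.002]
ft_force: [0.4, -0.4, -0.6]
opening: 0.239
grasp_force: 20.0
time: 5.37
eef_pos: [0.4551, 0.1714, 0.2278]
ee_rot: [-2.375, -2.056, 0.003]
ft_force: [0.1, -0.7, -0.5]
opening: 0.237
grasp_force: 20.0
[0.45507422 0.1714247  0.22776802] [[ 0.143  0.99  -0.002]
 [ 0.99  -0.143 -0.001]
 [-0.001 -0.001 -1.   ]]
[np.float64(388.8), np.float64(203.9)]
rack_hole0 [{'centre': [388.2, 149.3], 'p': 0.79}]
short_a_mid [{'centre': [402.8, 136.5], 'p': 0.67}, {'centre': [395.2, 285.8], 'p': 0.63}, {'centre': [389.6, 150.7], 'p': 0.57}]
tall_mid [{'centre': [396.5, 286.8], 'p': 0.82}]
checked_mid [{'centre': [320.4, 284.1], 'p': 0.59}, {'centre': [605.9, 330.8], 'p': 0.57}]
```

View pics/w2.png

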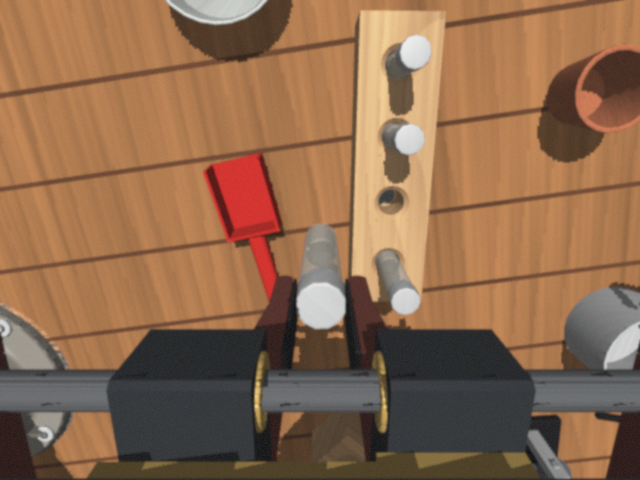

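The wrist view shows the free hole at (390,200), the tall cap at (405,299), and the short caps at (409,138) and (415,52). The held vial looks upright, with its cap at (321,305).

```bash
python3 - <<'E'
from h import *
s=manip.state();t=s['eef_pos'];M=R.from_rotvec(s['ee_rot']).as_matrix()
for a in [(390,200,.055),(405,299,.14),(409,138,.115),(415,52,.115),(358,11,.055),(445,12,.055),(321,305,t[2]+.036),(322,230,t[2]-.069)]: 
    p=ray('wrist',*a); print(a,p,(M.T@(p-t)/.25).round(3))
E
```

```text
(390, 200, 0.055) [0.5214 0.1675 0.055 ] [0.018 0.263 0.695]
(405, 299, 0.14) [0.5132 0.1075 0.14  ] [-0.224  0.265  0.355]
(409, 138, 0.115) [0.5311 0.2254 0.115 ] [0.253 0.269 0.455]
(415, 52, 0.115) [0.5401 0.2837 0.115 ] [0.489 0.271 0.455]
(358, 11, 0.055) [0.5102 0.3283 0.055 ] [0.648 0.127 0.695]
(445, 12, 0.055) [0.5809 0.3174 0.055 ] [0.645 0.414 0.695]
(321, 305, np.float64(0.2648306394902581)) [0.4571 0.1719 0.2648] [-0.001  0.006 -0.144]
(322, 230, np.float64(0.15983063949025808)) [0.4585 0.1764 0.1598] [0.017 0.009 0.276]
```

```bash
python3 -m creep '[[[0.01,0.1,0],0,-1],[[0.01,0.2,0],0,-1],[[0.01,0.26,0.05],0,-1],[[0.01,0.26,0.15],0,-1],[[0.01,0.26,0.25],0,-1],[[0.01,0.26,0.33],0,-1],[[0.01,0.26,0.37],0,-1],[[0.01,0.26,0.37],0,-1],[[0.01,0.26,0.37],0,-1]]'
python3 - <<'E'
from h import *
s=manip.state();print(s['eef_pos'])
im=manip.read_camera('side');cv2.imwrite('pics/s3.png',cv2.resize(im[180:380,220:420],None,fx=3,fy=3,interpolation=cv2.INTER_CUBIC))
E
```

```text
time: 6.37
eef_pos: [0.5203, 0.1665, 0.1366]
ee_rot: [-2.373, -2.059, 0.0]
ft_force: [0.9, 0.1, 0.6]
opening: 0.238
grasp_force: 20.0
[0.52033972 0.16647067 0.13662856]
```

View pics/s3.png

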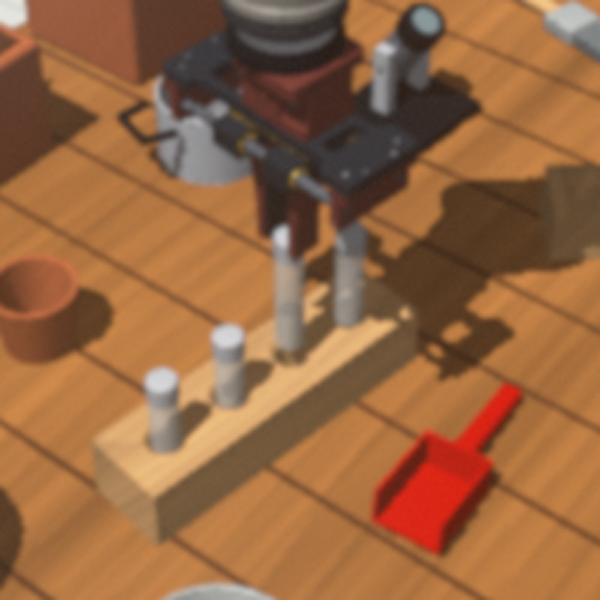

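The held vial's foot sits just above the free hole (crop 290,350), so I'll insert it now.

```bash
python3 -m creep '[[[0,0,0.03],0,-1],[[0,0,0.05],0,-1],[[0,0,0.07],0,-1],[[0,0,0.09],0,-1],[[0,0,0.09],0,-1]]'
```

```text
time: 6.83
eef_pos: [0.5195, 0.1662, 0.1127]
ee_rot: [-2.372, -2.059, 0.002]
ft_force: [0.0, -0.2, -0.3]
opening: 0.24
grasp_force: 20.0
```

Foot is about 12 mm into the hole, with no force. I'll keep going down.

```bash
python3 -m creep '[[[0,0,0.03],0,-1],[[0,0,0.06],0,-1],[[0,0,0.09],0,-1],[[0,0,0.12],0,-1],[[0,0,0.135],0,-1],[[0,0,0.135],0,-1],[[0,0,0.135],0,-1]]'
```

```text
time: 7.42
eef_pos: [0.52, 0.1665, 0.0796]
ee_rot: [-2.373, -2.059, 0.001]
ft_force: [-0.2, 0.0, -0.5]
opening: 0.236
grasp_force: 20.0
```

```bash
python3 -m creep '[[[0,0,0.0],0,0.2],[[0,0,0.0],0,0.2],[[0,0,0.0],0,0.2],[[0,0,0.0],0,0.2],[[0,0,0.0],0,0.2],[[0,0,-0.1],0,0.2],[[0,0,-0.2],0,0.2],[[0,0,-0.3],0,0.2],[[0,0,-0.42],0,0.2],[[0,0,-0.5],0,0.2],[[0,0,-0.5],0,0.2],[[0,0,-0.5],0,0.2]]'
python3 - <<'E'
from h import *
s=manip.state();t=s['eef_pos'];print(t,s['joint_pos'].round(2));M=R.from_rotvec(s['ee_rot']).as_matrix()
im=manip.read_camera('wrist');im2=manip.read_camera('side')
c=cv2.resize(im2[180:360,220:400],(480,480),interpolation=cv2.INTER_CUBIC)
cv2.imwrite('pics/w4.png',np.hstack([im,c])[:, :]) if 0 else cv2.imwrite('pics/w4.png',cv2.resize(np.hstack([im[:,200:520],c]),(800,480)))
for l in ['short_a_mid','tall_mid','checked_mid']:print(l,manip.search_frame(l,'wrist')[:4])
for y,z in [(-60,.14),(0,.115),(60,.115)]:
    print(pix('wrist',[.5212+y/1000*.145,.1672+y/1000*.99,z],s))
E
```

```text
time: 8.42
eef_pos: [0.5209, 0.1668, 0.2061]
ee_rot: [2.372, 2.058, 0.004]
ft_force: [-0.9, 0.3, -0.3]
opening: 0.601
grasp_force: 0.0
[0.52086067 0.16680514 0.20606818] [-0.29  0.26 -0.15  1.84  0.05  1.04 -0.61]
short_a_mid [{'centre': [321.5, 148.0], 'p': 0.9}, {'centre': [597.4, 326.3], 'p': 0.74}]
tall_mid []
checked_mid [{'centre': [321.4, 223.6], 'p': 0.55}]
[np.float64(318.4), np.float64(317.2)]
[np.float64(318.8), np.float64(227.3)]
[np.float64(319.2), np.float64(143.6)]
```

View pics/w4.png

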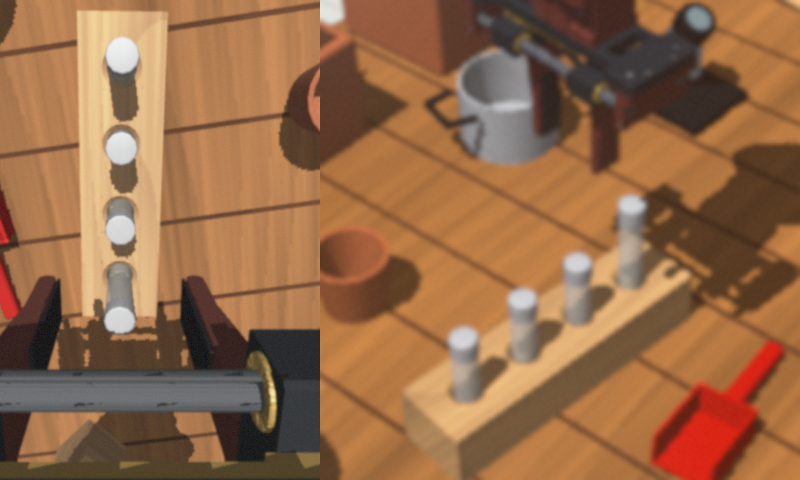

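The checked vial stands level with the two shorts (wrist 320,229), released. The tall cap at (320,320) is within about 3 px of its predicted position, so I'll grasp it.

```bash
python3 -m creep '[[[-0.12,0.003,0],0,0.3],[[-0.245,0.003,0],0,0.3],[[-0.245,0.003,0],0,0.3],[[-0.245,0.003,0.1],0,0.3],[[-0.245,0.003,0.22],0,0.3],[[-0.245,0.003,0.35],0,0.3],[[-0.245,0.003,0.46],0,0.3],[[-0.245,0.003,0.46],0,0.3],[[-0.245,0.003,0.46],0,0.3]]'; python3 -m creep '[[[0,0,0],0,-1],[[0,0,0],0,-1],[[0,0,0],0,-1],[[0,0,0],0,-1],[[0,0,0],0,-1],[[0,0,0],0,-1],[[0,0,0],0,-1],[[0,0,0],0,-1]]' 20
```

```text
time: 9.42
eef_pos: [0.5109, 0.1054, 0.0887]
ee_rot: [-2.371, -2.058, 0.006]
ft_force: [-0.3, -1.2, 1.8]
opening: 0.648
grasp_force: 0.0
time: 10.08
eef_pos: [0.5126, 0.106, 0.0906]
ee_rot: [2.373, 2.059, 0.001]
ft_force: [-1.0, -0.7, 5.1]
opening: 0.248
grasp_force: 20.0
```

```bash
python3 -m creep '[[[0,0,-0.06],0,-1],[[0,0,-0.12],0,-1],[[0,0,-0.2],0,-1],[[0,0,-0.28],0,-1],[[0,0,-0.28],0,-1],[[0,0,-0.28],0,-1],[[0,0,-0.28],0,-1],[[-0.08,0,-0.28],0,-1],[[-0.16,0,-0.28],0,-1],[[-0.24,0,-0.28],0,-1],[[-0.25,0,-0.28],0,-1],[[-0.25,0,-0.28],0,-1],[[-0.25,0,-0.18],0,-1],[[-0.25,0,-0.08],0,-1],[[-0.25,0,-0.08],0,-1],[[-0.25,0,-0.08],0,-1]]'
```

```text
time: 11.42
eef_pos: [0.5022, 0.045, 0.1089]
ee_rot: [-2.369, -2.059, 0.004]
ft_force: [-0.6, 0.1, 0.1]
opening: 0.245
grasp_force: 20.0
```

```bash
python3 -m creep '[[[0.03,0,0],0,-1],[[0.06,0,0],0,-1],[[0.09,0,0],0,-1],[[0.12,0,0],0,-1]]' 10;  python3 -m creep '[[[0.03,0,0],0,-1],[[0.06,0,0],0,-1],[[0.085,0,0],0,-1],[[0.085,0,0],0,-1],[[0.085,0,0],0,-1]]' 10
python3 - <<'E'
from h import *
s=manip.state();print(s['eef_pos'])
im=manip.read_camera('wrist');im2=manip.read_camera('side')
c=cv2.resize(im2[200:300,290:390],(480,480),interpolation=cv2.INTER_CUBIC)
cv2.imwrite('pics/w5.png',np.hstack([im[:,160:480],c]))
E
```

```text
time: 11.75
eef_pos: [0.5085, 0.075, 0.111]
ee_rot: [2.372, 2.059, 0.002]
ft_force: [-0.1, -0.8, -0.1]
opening: 0.252
grasp_force: 10.0
time: 12.17
eef_pos: [0.5108, 0.0952, 0.1101]
ee_rot: [-2.372, -2.06, -0.001]
ft_force: [0.9, -0.2, -0.6]
opening: 0.245
grasp_force: 10.0
[0.51083018 0.09524093 0.11006439]
```

View pics/w5.png

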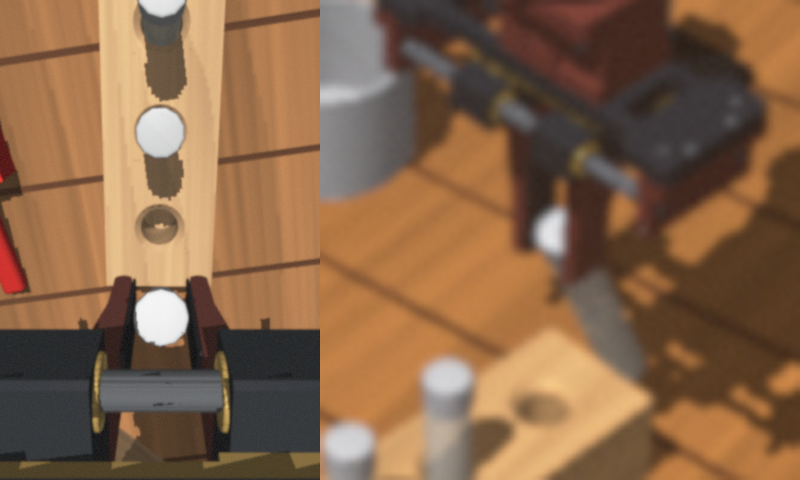

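The vial is tilted by about the right amount in the pads, cap towards tool +x (wrist 162,317; side crop 555,235 to 635,370). I'll firm the grip, back off and lift, then spin.

```bash
python3 -m creep '[[[0,0,0],0,-1],[[-0.04,0,0],0,-1],[[-0.1,0,-0.05],0,-1],[[-0.2,0,-0.15],0,-1],[[-0.3,0,-0.25],0,-1],[[-0.42,0.02,-0.35],0,-1],[[-0.56,0.04,-0.45],0,-1],[[-0.7,0.06,-0.55],0,-1],[[-0.75,0.08,-0.6],0,-1],[[-0.75,0.08,-0.6],0,-1]]' 25
python3 -m creep '[[[0,0,0],-0.07,-1],[[0,0,0],-0.14,-1],[[0,0,0],-0.21,-1],[[0,0,0],-0.28,-1],[[0,0,0],-0.35,-1],[[0,0,0],-0.42,-1],[[0,0,0],-0.49,-1],[[0,0,0],-0.56,-1],[[0,0,0],-0.63,-1],[[0,0,0],-0.7,-1],[[0,0,0],-0.77,-1],[[0,0,0],-0.84,-1],[[0,0,0],-0.91,-1],[[0,0,0],-0.98,-1],[[0,0,0],-1,-1],[[0,0,0],-1,-1]]'
python3 -c "
from h import *
s=manip.state();print(s['joint_pos'].round(2),R.from_rotvec(s['ee_rot']).as_matrix().round(3))"
```

```text
time: 13.1
eef_pos: [0.5054, -0.1, 0.2635]
ee_rot: [2.377, 2.045, 0.005]
ft_force: [0.5, -0.8, -0.4]
opening: 0.242
grasp_force: 25.0
time: 14.43
eef_pos: [0.5032, -0.0932, 0.259]
ee_rot: [-0.219, -3.132, -0.001]
ft_force: [-0.1, -0.1, -0.8]
opening: 0.24
grasp_force: 25.0
[ 0.19  0.15 -0.14  1.85  0.02  1.15  1.47] [[-0.99   0.139 -0.002]
 [ 0.139  0.99   0.001]
 [ 0.002  0.    -1.   ]]
```

```bash
python3 -m creep '[[[-0.05,-0.06,-0.03],-0.05,-1],[[-0.12,-0.14,-0.03],-0.05,-1],[[-0.19,-0.23,-0.03],-0.05,-1],[[-0.26,-0.32,-0.03],-0.05,-1],[[-0.26,-0.32,-0.03],-0.05,-1],[[-0.26,-0.32,-0.03],-0.05,-1],[[-0.26,-0.32,-0.03],-0.05,-1],[[-0.26,-0.32,-0.03],-0.05,-1],[[-0.26,-0.32,-0.03],-0.05,-1]]'
python3 - <<'E'
from h import *
s=manip.state();print(s['eef_pos'])
w=manip.read_camera('wrist');a=manip.read_camera('side');b=manip.read_camera('scene')
t=s['eef_pos'];M=R.from_rotvec(s['ee_rot']).as_matrix();G=t+[0,0,.019];ax=M@[.5,0,-.866]
for n in ['side','scene']:print(n,'G',pix(n,G),'foot',pix(n,G-.0996*ax),'cap',pix(n,G+.03*ax),'lens',pix(n,[.6457,-.1866,.108]))
f=lambda im,r,c:cv2.resize(im[r:r+120,c:c+120],(400,400),interpolation=cv2.INTER_CUBIC)
p=[pix('side',G),pix('scene',G)];o=[(max(0,int(q[1])-50),int(q[0])-60) for q in p];print('crop origins r,c (x3.33)',o)
cv2.imwrite('pics/f6.png',np.hstack([f(a,*o[0]),f(b,*o[1])]));cv2.imwrite('pics/w6.png',w)
E
```

```text
time: 15.18
eef_pos: [0.5569, -0.1808, 0.2675]
ee_rot: [-0.096, -3.14, -0.001]
ft_force: [0.5, 0.3, -0.4]
opening: 0.244
grasp_force: 25.0
[ 0.55687216 -0.18077027  0.26751935]
side G [np.float64(393.6), np.float64(138.8)] foot [np.float64(374.4), np.float64(162.5)] cap [np.float64(399.8), np.float64(131.1)] lens [np.float64(360.6), np.float64(186.7)]
scene G [np.float64(246.1), np.float64(204.6)] foot [np.float64(252.9), np.float64(241.3)] cap [np.float64(243.9), np.float64(193.2)] lens [np.float64(258.8), np.float64(274.2)]
crop origins r,c (x3.33) [(88, 333), (154, 186)]
```

View pics/f6.png

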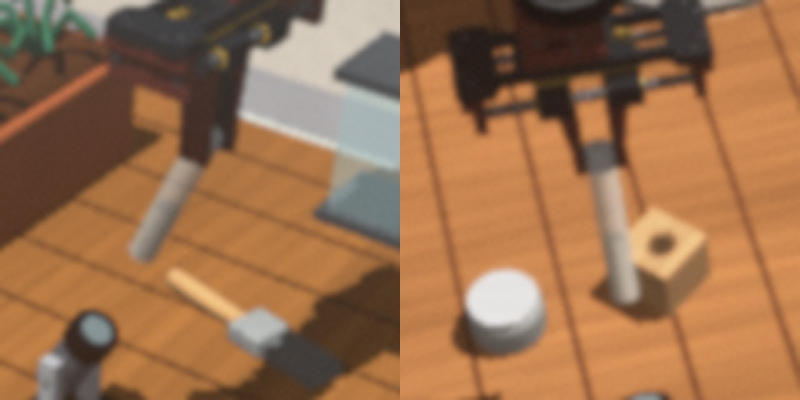

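View pics/w6.png

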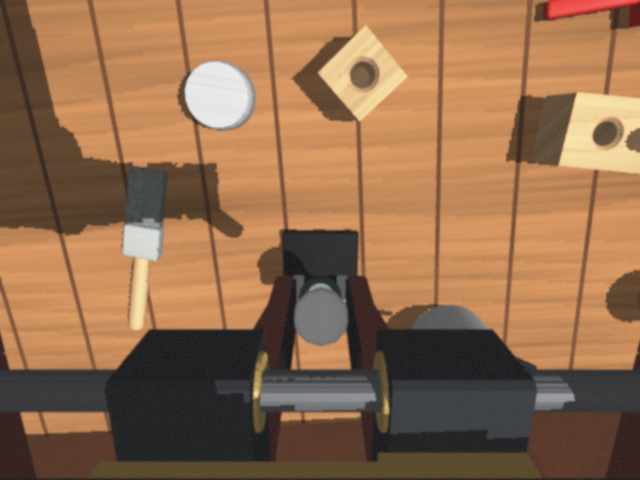

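```bash
python3 - <<'E'
from h import *
from scipy.optimize import least_squares
s=manip.state();M=R.from_rotvec(s['ee_rot']).as_matrix();G=s['eef_pos']+[0,0,.019]
F=least_squares(lambda P:np.r_[np.subtract(pix('side',P),[375.7,163.5]),np.subtract(pix('scene',P),[253.5,242.8])],G-.0996*(M@[.5,0,-.866])).x
L=np.array([.6457,-.1866,.108]);y=np.radians(-3.5);a=np.array([-np.cos(y)*.5,-np.sin(y)*.5,.866])
ax=(G-F);print('foot',F.round(4),'len',np.linalg.norm(ax),'angle',np.degrees(np.arccos(ax@a/np.linalg.norm(ax))),'tilt',np.degrees(np.arccos(ax[2]/np.linalg.norm(ax))))
print('along',(F-L)@a,'lateral',(F-L)-a*((F-L)@a)); d=L+.08*a-F;print('move world',d,'tool',M.T@d/.25)
P=G-.0996*(M@[.5,0,-.866]);print('pred foot',P.round(4),'along',(P-L)@a,M.T@(L+.08*a-P)/.25)
E
```

```text
foot [ 0.6068 -0.1845  0.2005] len 0.09959780877589623 angle 0.38103850953807605 tilt 30.01600537789788
along 0.09957726644523522 lateral [ 0.01076906 -0.00097291  0.00624546]
move world [-0.00099868  0.00037533 -0.02319937] tool [0.00410477 0.0012468  0.09279644]
pred foot [ 0.6068 -0.1845  0.2005] along 0.09957726644523522 [0.00410477 0.0012468  0.09279644]
```

```bash
python3 -m creep '[[[0,0,0.02],0,-1],[[0,0,0.04],0,-1],[[0,0,0.06],0,-1],[[0,0,0.085],0,-1],[[0,0,0.085],0,-1],[[0,0,0.085],0,-1],[[0,0,0.085],0,-1],[[0,0,0.085],0,-1],[[0,0,0.085],0,-1],[[0,0,0.085],0,-1],[[0,0,0.085],0,-1],[[0,0,0.085],0,-1]]'
python3 - <<'E'
from h import *
s=manip.state();M=R.from_rotvec(s['ee_rot']).as_matrix();G=s['eef_pos']+[0,0,.019]
print(s['eef_pos'],np.abs(s['qvel']).max())
a=manip.read_camera('side');b=manip.read_camera('scene')
P=G-.0996*(M@[.5,0,-.866]);print('foot',P,pix('side',P),pix('scene',P))
f=lambda im,r,c:cv2.resize(im[r:r+120,c:c+120],(400,400),interpolation=cv2.INTER_CUBIC)
cv2.imwrite('pics/f7.png',np.hstack([f(a,88,333),f(b,174,186)]))
E
```

```text
time: 16.33
eef_pos: [0.5572, -0.1821, 0.2464]
ee_rot: [0.099, 3.14, -0.0]
ft_force: [-0.3, 0.1, -0.7]
opening: 0.241
grasp_force: 25.0
[ 0.55720509 -0.18214462  0.2463644 ] 0.0020290701414672893
foot [ 0.60692263 -0.18527127  0.1791199 ] [np.float64(374.1), np.float64(169.3)] [np.float64(253.2), np.float64(246.6)]
```

View pics/f7.png

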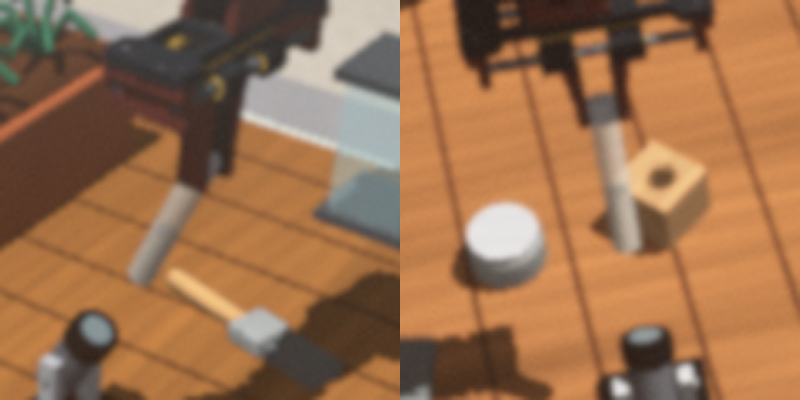

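The foot is at side (375,170), within about 1.5 px of prediction. That puts it about 8 cm from the lens and on the line of sight, and the arm is at rest, so I'm handing in.

```bash
python3 -c "
from station import manip
print(manip.job_done())"
```

```text
the job is handed in; nothing more can be done
None
```

The job is handed in, with no verdict returned: the checked vial stands released in the rack's free hole, level with the short vials, and the tall vial is held still, foot to the lens, measured about 8 cm off it and on the line of sight.

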